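# Zero the blank gauge and hold its jaw open at the index

### The arm

A 6-joint arm with a two-finger parallel gripper is mounted at the origin on the work surface. World frame = base frame: x ahead of the robot, y to its left, z up, the work surface at z = 0. Lengths are in m, angles in rad, forces in N, time in s.
With the tool pointing down it reaches from about 0.25 to 0.725 m from the base axis. Payload 4 kg.
Tool frame: the origin (TCP) lies midway between the tips of the shut fingers; the grasp point (between the pads) lies 19 mm behind it; z points along the fingers, y is the direction in which the jaws open and shut (so a half turn about z gives the same grasp; the last joint's range is limited). The gripper opens to 85 mm and grips with 20 to 120 N. Pads are 22 mm wide; open, the fingers measure 114 mm over their backs; the gripper's body (76 mm by 85 mm) begins 54 mm behind the grasp point. The pads swing forward as they close: fully open they stand 13 mm farther back than shut.
Start: joints at [1.129, 0.241, 0.005, 1.335, 0, 1.571], TCP at [0.214, 0.452, 0.231] pointing down, gripper open.
Joint ranges: [-2.72, 2.72], [-1.05, 1.87], [-1.09, 1.28], [-1.99, 2.15], [-1.42, 1.44], [-3.14, 3.14]. Speed limits (rad/s): [2.79, 2.79, 3.14, 3.14, 3.14, 3.14].

### API

Orientations are given as a unit quaternion [x, y, z, w].
In Python, from workcell import bot, vision gives the robot as it stands. The module is installed in compiled form; this text tells all that it offers.
- The arm moves only by the tool send_rows, never from a script. Its argument "targets" is a list that holds one entry, the list of rows, each a list of 5 numbers: the shift along the world's x, y, z in cm, then the turn about the world's z in rad, then the finger opening in cm, from 0 to 8.54. A call has 1 to 12 rows; each row is the pose to reach, as a shift and turn from the pose commanded when the call began; what a row does not reach only later rows make up. A row lasts 1/8 s, in which the tool goes at most 62.5 mm and 10.7 degrees, less where a joint would pass 70% of its speed; a pose out of reach is approached as far as the arm can. A call with a gripper value outside its range is refused whole. The fingers move at their own pace and stop on an object; the grip force is fixed at half the most. Time passes only in rows, so rows that repeat a pose let the fingers close. It gives the time, the measured TCP pose, the force and the opening at its end, in the units of the state.
- bot.get_obs(): the state, without advancing time (a new reading comes with each control period).
- vision.camera(name): name is "scene" or "side" or "wrist"; returns the picture (400x640x3 uint8, red, green, blue); there is no depth.
- vision.get_calibration(name): a dict with "vertical_fov" (degrees; the focal length in pixels is half the picture's height over the tangent of half this angle, whatever the lens; pixels are square), "cx", "cy" (the principal point, pixels), "rvec" (rotation vector, rad) and "tvec" (3), from world to camera coordinates, as OpenCV has them; the wrist camera has in their place "T_tool_cam" (4x4, takes a point from camera to tool coordinates, whose origin is the TCP and whose axes are the flange's). Camera axes: x right, y down, z forward; pixel columns grow to the right and rows downward; lengths in m; the calibration is good to about 2 mm. A picture is of the moment at which its call begins: read the wrist's pose just before it. get_calibration takes no time and is no camera call.
- bot.job_done(): hands the job in, once; it reports no verdict.
Trained networks look in the newest picture that a camera, given by its name, has taken for a name from the list of things; names that differ only in an ending like _2 or _b are one class to them, and where a whole thing is asked for, a point or a joint stands for the part that bears it (a point fixed in the world has none). Each returns a list of dicts, best first, with "score" (0 to 1); they miss things now and then, are a little off and sometimes report something else, mostly with a low value. They report only what shows in the picture. A call takes as long as a camera call.
- vision.boxes_of(target, camera): "uv" ([column, row] in pixels, amid what is visible of it).
The state is a dict: "clock": time; "joint_pos": joint angles; "joint_vel": joint speeds; "tau": joint torques, N m; "eef_pos": TCP position; "tool_rot": TCP orientation; "ft_force": force on the tool from outside, world axes, zero at the start; "ft_torque": the same for the moment, N m; "grip_width": finger opening in m.
Only numpy, scipy, OpenCV 4.12 (cv2) and the standard library are available. Lean on these libraries where they do the work, as an engineer would, in place of code of your own. Each camera call takes 0.05 s, during which the arm holds its last target.

### The job

Get the bench gauge ready for the next milling blank: on its desk readout press, one at a time, the round power key, then the square units key, then, with the gauge's jaws still shut, the long zero key, and leave the triangular send key alone. Then take the black knob of the gauge's spring-loaded sliding jaw, draw the jaw out until its pointer line stands level with the brass index on the scale, and finish while still holding it there, steady, so that the blank can be laid in. Do not let the jaw snap back, and leave the other things on the bench where they are.

Things in the scene. Friction and masses are not known exactly. Their poses are not given: they have to be found in the camera images.
- gauge: bench gauge, fixed: a dark cast bed 310 x 90 mm, its top 30 mm above the bench, with a headstock carrying the fixed steel jaw (top 82 mm high) and behind it a spring barrel. Origin: centre of the bed's underside, on the bench. Its x runs along the bed towards the headstock; the sliding jaw is drawn out towards -x. A millimetre scale lies on the bed's top, on the +y side.
- jaw (a joint): how far the sliding jaw is drawn out, m: 0 = shut against the fixed jaw, growing as it moves towards the gauge's -x, stop at 0.060. It carries the knob and the pointer. A spring always draws it shut: about 5 N at 0, rising 1 N every 10 mm; let go, it snaps shut. Carriage 44 mm wide, its top 56 mm above the bench.
- knob (a point): centre of the top of the black upright round knob on the sliding jaw, 98 mm above the bench: 22 mm diameter, standing free from 58 to 98 mm high. The sliding jaw's plate (top 80 mm high) begins 45 mm from the knob's axis towards the gauge's +x; on the other three sides nothing rises above 66 mm.
- pointer (a point): tip of the sliding jaw's pointer line, beside the scale, 36 mm above the bench; moves with the jaw. With the jaw shut it is 20 mm in +x and 31 mm in +y from the knob's axis (gauge axes).
- index (a point): tip of the brass index rider clamped on the bed's edge (fixed, top 38 mm high), pointing at the scale; its axes are parallel to the gauge's. It stands 24 to 46 mm from the shut jaw's pointer, towards the gauge's -x. Drawing the jaw out by that distance brings the pointer line level with it.
- readout: desk readout of the gauge, fixed, 130 x 196 mm, light grey; front ledge 34 mm high with four dark keys in a row along its y, behind them a sloped display rising to 74 mm high (its foot begins about 35 mm behind the keys' centres). Origin: centre of the underside; x points from the keys to the display. Seen from the key side, left (+y) to right: round power key, square units key, triangular send key, long zero key, 44 mm apart.
- key_power_top (a point): centre of the top of the round power key, 20 mm diameter; 43 mm above the bench when up, 38 mm when down
- key_power (a joint): travel of that key, m: 0 = up, 0.005 = fully down; it springs back by itself; about 2 N to start, 4.5 N fully down
- key_units_top (a point): centre of the top of the square units key, 19 x 19 mm; 43 mm above the bench when up, 38 mm when down
- key_units (a joint): travel of that key, m: 0 = up, 0.005 = fully down; it springs back by itself; about 2 N to start, 4.5 N fully down
- key_send_top (a point): centre of the top of the triangular send key, about 19 mm wide, not wanted in this job; 43 mm above the bench when up, 38 mm when down
- key_send (a joint): travel of that key, m: 0 = up, 0.005 = fully down; it springs back by itself; about 2 N to start, 4.5 N fully down
- key_zero_top (a point): centre of the top of the long zero key, 32 mm along the readout's y, 16 mm deep; 43 mm above the bench when up, 38 mm when down
- key_zero (a joint): travel of that key, m: 0 = up, 0.005 = fully down; it springs back by itself; about 2 N to start, 4.5 N fully down
- cast: bystander: a stone dental cast, 62 x 58 x 34 mm; loose; origin at the centre of its underside
- disc: bystander: an ivory milling disc lying flat, 98 mm across, 18 mm high; loose; origin at the centre of its underside
- bottle: bystander: a small white bottle with grey cap, 38 mm across, 75 mm high; loose; origin at the centre of its underside
- spool: bystander: a blue wire spool standing upright, 64 mm across, 38 mm high; loose; origin at the centre of its underside
- jar: bystander: a clear jar with white cap, 54 mm across, 48 mm high; loose; origin at the centre of its underside
- knife: bystander: a wax knife lying on the bench, 160 mm long, 12 mm thick, along its own x (wooden handle to -x, origin near the ferrule); loose

How it is judged:
On the way, in this order (a step that is already met when the one before it is completed fails the run):
1. the power key is pressed, alone (value of joint key_power above 0.0035 m and value of joint each of key_units, key_send, key_zero below 0.0015 m), for 0.05 s.
2. then the units key, alone (value of joint key_units above 0.0035 m and value of joint each of key_power, key_send, key_zero below 0.0015 m), for 0.05 s.
3. then the zero key, alone, with the jaws shut (value of joint key_zero above 0.0035 m and value of joint each of key_power, key_units, key_send below 0.0015 m and value of joint jaw below 0.002 m), for 0.05 s.
At the end, for the whole second after the job is handed in: The robot's fingers are still holding the sliding jaw (more than 2 N on the gauge), its pointer within 3 mm of the index along the scale and still (under 10 mm/s), and all keys are up again (x of pointer in the frame of index between -0.003 and 0.003 m and velocity of joint jaw between -0.01 and 0.01 m/s and contact force between the fingers and gauge above 2 N and value of joint each of key_power, key_units, key_send, key_zero below 0.0015 m); the arm keeps its last pose, push and grip.
It fails at once if the send key is pressed (value of joint key_send above 0.003 m).
It fails at once if two of the keys are down together (value of joint each of key_power, key_units above 0.0025 m or value of joint each of key_units, key_zero above 0.0025 m or value of joint each of key_power, key_zero above 0.0025 m).
It fails at once if the sliding jaw is let snap back (moves shut faster than 0.25 m/s) (velocity of joint jaw below -0.25 m/s).
It fails at once if a bystander is pushed more than 20 mm from its place or tipped over (angle between any of cast, disc, bottle, spool, jar's own z axis and vertical above 0.5 rad or distance of any of cast, disc, bottle, spool, jar, knife from where it was at the start of the episode above 0.02 m).
It also fails if it takes over 56 s, if anything falls off the work surface, if the arm or the gripper's body presses on something with over 40 N, if the wrist force passes 120 N, or if a joint passes its speed limit or range.

## Working session

There is one attempt and no reset: what is moved stays moved. The work goes in short steps, Python scripts to look and compute and a tool call to move; the robot and the scene stay as the last step left them, time stands still between calls to the robot, and variables do not carry over. Pictures are saved under pics/ and viewed, and the job is handed in when it is done.

Besides the shell and the picture viewer there is one more tool, called after "Request:" as name(argument=value, ...), one argument or row to a line, values as JSON. send_rows: Moves the arm, as the interface text tells. Its arguments: {"type":"object","properties":{"targets":{"type":"array"}},"required":["targets"]}

```bash
ls; mkdir -p pics; cat > h.py <<'E'
import numpy as np, cv2
from workcell import bot, vision
from scipy.spatial.transform import Rotation as R
def cam(name):
    o=bot.get_obs(); im=vision.camera(name); return o,im
def save(im,fn): cv2.imwrite('pics/'+fn,cv2.cvtColor(im,cv2.COLOR_RGB2BGR))
def calib(name,o=None):
    c=vision.get_calibration(name); f=200/np.tan(np.radians(c['vertical_fov'])/2)
    K=np.array([[f,0,c['cx']],[0,f,c['cy']],[0,0,1]])
    if 'rvec' in c:
        Rm=cv2.Rodrigues(np.array(c['rvec'],float))[0]; t=np.array(c['tvec'],float).reshape(3)
    else:
        T=np.eye(4); T[:3,:3]=R.from_quat(o['tool_rot']).as_matrix(); T[:3,3]=o['eef_pos']
        W=np.linalg.inv(T@np.array(c['T_tool_cam'])); Rm=W[:3,:3]; t=W[:3,3]
    return K,Rm,t
def ray(cal,uv,z):
    K,Rm,t=cal; d=Rm.T@np.linalg.inv(K)@np.array([uv[0],uv[1],1.]); c=-Rm.T@t
    return c+d*(z-c[2])/d[2]
def proj(cal,p):
    K,Rm,t=cal; q=K@(Rm@np.asarray(p,float)+t); return q[:2]/q[2]
E
python3 - <<'E'
from h import *
np.set_printoptions(precision=4,suppress=True)
o=bot.get_obs(); print(o)
for n in ['scene','side','wrist']:
    o,im=cam(n); save(im,n+'0.png'); print(n,im.shape,vision.get_calibration(n))
    c=calib(n,o)
    for t,z in [('knob',.09),('pointer',.036),('index',.038),('key_power_top',.043),('key_units_top',.043),('key_send_top',.043),('key_zero_top',.043)]:
        r=vision.boxes_of(t,n)
        for d in r[:2]: print(n,t,d,ray(c,d['uv'],z))
E
```

```text
pics
{'clock': 0.0, 'joint_pos': array([ 1.129 ,  0.2414,  0.0037,  1.3352, -0.    ,  1.5708]), 'joint_vel': array([-0.0017,  0.0012,  0.0005, -0.0004, -0.0008, -0.0009]), 'tau': array([  0.0003, -37.2313,  25.241 ,   0.0167,  -0.0001,  -0.    ]), 'eef_pos': array([0.2135, 0.4514, 0.2304]), 'tool_rot': array([ 0.2191,  0.9757, -0.001 , -0.0002]), 'ft_force': array([ 0.2509,  0.3216, -0.3266]), 'ft_torque': array([-0.0444, -0.0161,  0.0215]), 'grip_width': 0.08554448293949192}
scene (400, 640, 3) {'vertical_fov': 54.746872488266334, 'cx': 317.6750742152243, 'cy': 204.89831906353695, 'rvec': array([ 1.107 ,  2.2406, -1.096 ]), 'tvec': array([ 0.3491, -0.189 ,  1.569 ])}
scene knob {'uv': [382.2, 232.2], 'score': 0.77} [0.549  0.1975 0.09  ]
scene pointer {'uv': [383.4, 233.0], 'score': 0.98} [0.4921 0.1768 0.036 ]
scene key_zero_top {'uv': [349.1, 205.7], 'score': 0.58} [0.4513 0.0277 0.043 ]
side (400, 640, 3) {'vertical_fov': 53.81320346392033, 'cx': 322.38646129830715, 'cy': 200.95231599862976, 'rvec': array([ 1.9969, -0.7716,  0.4011]), 'tvec': array([-0.4348,  0.2902,  0.7631])}
s
[... 227 characters left out ...]
ower_top {'uv': [267.9, 197.5], 'score': 0.49} [0.5356 0.1911 0.043 ]
side key_units_top {'uv': [345.3, 268.7], 'score': 0.42} [ 0.4814 -0.1912  0.043 ]
side key_send_top {'uv': [360.2, 273.8], 'score': 0.45} [ 0.4935 -0.2257  0.043 ]
side key_zero_top {'uv': [381.1, 281.6], 'score': 0.47} [ 0.5083 -0.2734  0.043 ]
side key_zero_top {'uv': [418.8, 339.9], 'score': 0.3} [ 0.443  -0.4208  0.043 ]
wrist (400, 640, 3) {'vertical_fov': 58.84528864550256, 'cx': 320.1679754379515, 'cy': 197.80579424576763, 'T_tool_cam': array([[-0.001 , -0.9636, -0.2673,  0.068 ],
       [ 1.    , -0.001 , -0.0003, -0.0001],
       [ 0.    , -0.2673,  0.9636, -0.1419],
       [ 0.    ,  0.    ,  0.    ,  1.    ]])}
```

View pics/scene0.png

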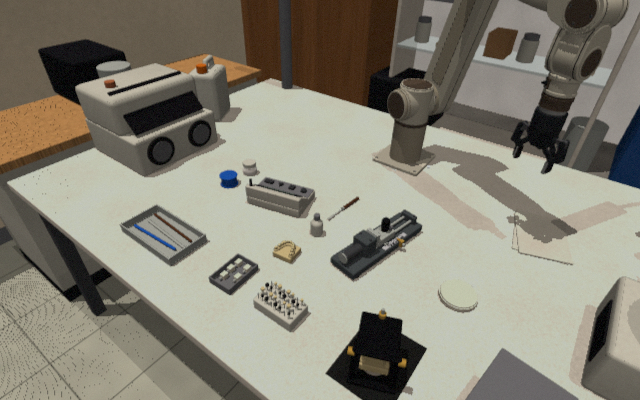

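View pics/side0.png

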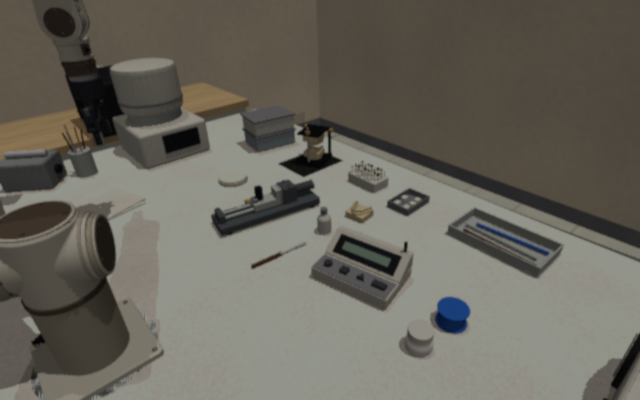

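View pics/wrist0.png

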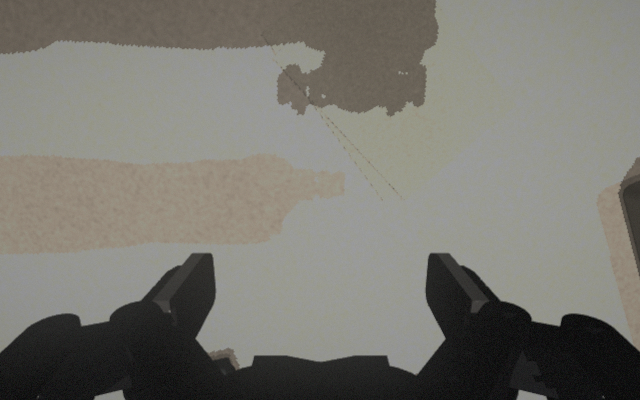

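```bash
python3 - <<'E'
from h import *
np.set_printoptions(precision=4,suppress=True)
c=calib('side');s=calib('scene')
for n,uv in dict(power=(329,264),units=(345,270),send=(361,277),zero=(379,284)).items(): print(n,ray(c,uv,.043))
for n,uv in dict(kn=(258,188)).items(): print(n,ray(c,uv,.098))
print(ray(s,(386,219),.098))
for n,im in [('side','side0.png'),('scene','scene0.png')]:
    I=cv2.imread('pics/'+im)
    a=I[160:320,200:420] if n=='side' else I[150:290,220:440]
    cv2.imwrite('pics/%s0z.png'%n,cv2.resize(a,None,fx=3.5,fy=3.5,interpolation=cv2.INTER_CUBIC))
E
```

```text
power [ 0.4656 -0.1542  0.043 ]
units [ 0.4779 -0.1938  0.043 ]
send [ 0.4874 -0.234   0.043 ]
zero [ 0.4995 -0.2753  0.043 ]
kn [0.496  0.1727 0.098 ]
[0.5008 0.1816 0.098 ]
```

View pics/side0z.png

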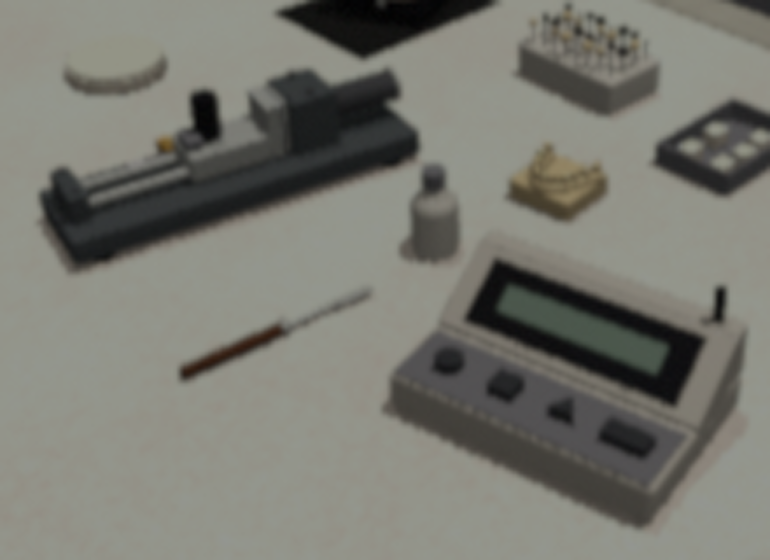

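View pics/scene0z.png

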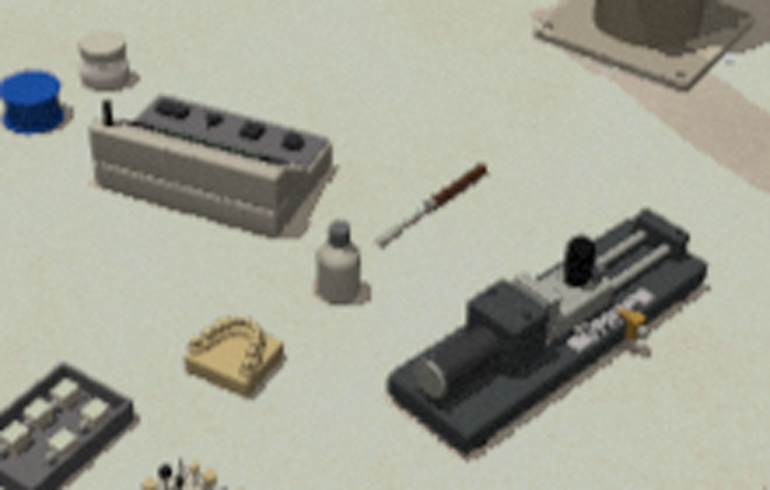

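Request:
send_rows(
  targets=[
    [[23, -29, 3, 0.4, 8.5], [23, -29, 3, 0.4, 8.5], [23, -29, 3, 0.4, 8.5], [23, -29, 3, 0.4, 8.5], [23, -29, 3, 0.4, 8.5], [23, -29, 3, 0.4, 8.5], [23, -29, 3, 0.4, 8.5], [23, -29, 3, 0.4, 8.5], [23, -29, 3, 0.4, 8.5], [23, -29, 3, 0.4, 8.5]],
  ],
)

```text
clock: 2.45
eef_pos: [0.4429, 0.1632, 0.2612]
tool_rot: [0.02, 1.0, 0.0, -0.0]
ft_force: [0.5, -0.0, -0.2]
grip_width: 0.0852
```

```bash
python3 - <<'E'
from h import *
np.set_printoptions(precision=4,suppress=True)
o,im=cam('wrist'); save(im,'w1.png'); c=calib('wrist',o); print(o['clock'],o['eef_pos'],o['tool_rot'],o['joint_vel'])
np.savez('w1.npz',p=o['eef_pos'],q=o['tool_rot'])
for t,z in [('knob',.098),('pointer',.036),('index',.038)]:
    for d in vision.boxes_of(t,'wrist')[:2]: print(t,d,ray(c,d['uv'],z))
E
```

```text
2.45 [0.4429 0.1632 0.2612] [ 0.0196  0.9998  0.     -0.0002] [-0.0016 -0.0018  0.002  -0.0015 -0.0001 -0.0001]
knob {'uv': [338.0, 241.3], 'score': 0.67} [0.5018 0.1773 0.098 ]
knob {'uv': [33.5, 204.1], 'score': 0.19} [ 0.455  -0.0949  0.098 ]
pointer {'uv': [335.2, 239.2], 'score': 0.83} [0.525  0.1765 0.036 ]
index {'uv': [386.1, 205.7], 'score': 0.59} [0.4877 0.2323 0.038 ]
```

View pics/w1.png

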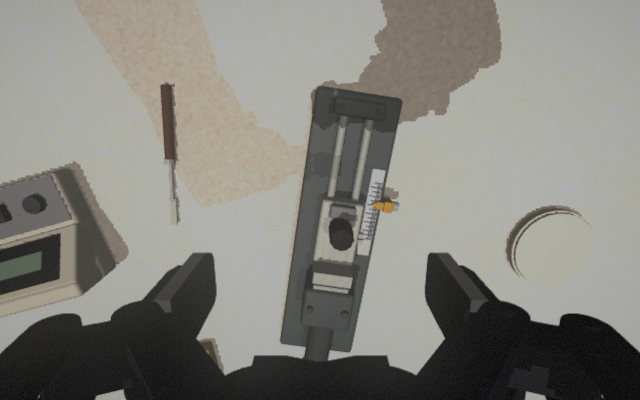

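```bash
python3 - <<'E'
import cv2
I=cv2.imread('pics/w1.png')
cv2.imwrite('pics/w1z.png',cv2.resize(I[160:270,290:420],None,fx=5,fy=5,interpolation=cv2.INTER_CUBIC))
cv2.imwrite('pics/w1y.png',cv2.resize(I[80:360,270:420],None,fx=2.1,fy=2.1,interpolation=cv2.INTER_CUBIC))
E
```

```text
(no output)
```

View pics/w1z.png

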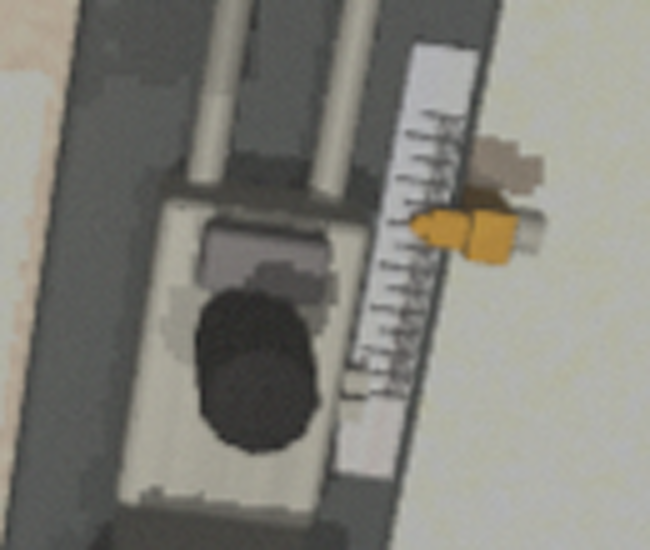

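View pics/w1y.png

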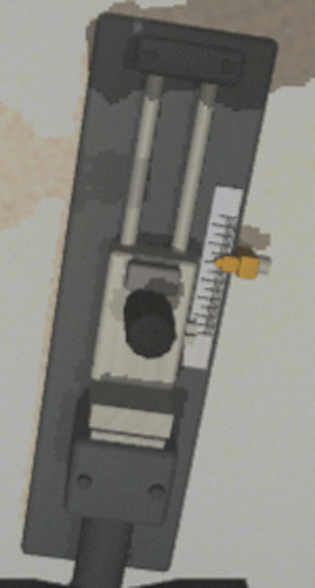

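```bash
python3 - <<'E'
from h import *
np.set_printoptions(precision=4,suppress=True)
d=np.load('w1.npz'); o=dict(eef_pos=d['p'],tool_rot=d['q']); c=calib('wrist',o)
# bed quad refinement
L=[ray(c,u,.03) for u in [(316.7,88.6),(281.4,339.5)]]; Rr=[ray(c,u,.03) for u in [(401,101.4),(351,351.4)]]
for e in (L,Rr): v=e[1]-e[0]; print(e, np.degrees(np.arctan2(v[1],v[0])),np.linalg.norm(v))
k=ray(c,(341.8,238.6),.098); ix=ray(c,(372.4,205.2),.038)
print('knob',k,'index',ix)
a=np.arctan2(*( (L[1]-L[0])[[1,0]]))/2+np.arctan2(*((Rr[1]-Rr[0])[[1,0]]))/2
gx=np.array([np.cos(a),np.sin(a),0]); gy=np.array([-np.sin(a),np.cos(a),0])
p=k+.02*gx+.031*gy; p[2]=.036
pp=proj(c,p); print('angle',a,'pointer pred',p,pp,(pp-[290,160])*5)
pm=ray(c,(290+367/5,160+383/5),.036);print('meas?',pm, [(pm-k)@gx,(pm-k)@gy])
print('draw', (p-ix)@gx,(pm-ix)@gx, (ix-k)@gy)
for nm in ['scene','side']:
    cc=calib(nm); print(nm,proj(cc,k),proj(cc,ix))
E
```

```text
[array([0.3642, 0.1628, 0.03  ]), array([0.6568, 0.1069, 0.03  ])] -10.817167951393854 0.2978465700749202
[array([0.3801, 0.2478, 0.03  ]), array([0.6774, 0.192 , 0.03  ])] -10.629942391782473 0.3025401761234477
knob [0.4993 0.1808 0.098 ] index [0.4866 0.2176 0.038 ]
angle -0.18716134526347894 pointer pred [0.5247 0.2076 0.036 ] [363.1719 237.9511] [365.8594 389.7557]
meas? [0.5231 0.2078 0.036 ] [np.float64(0.018384151889831096), np.float64(0.030963751645587782)]
draw 0.03933463500160761 0.037718786891438726 0.03370543413626593
scene [386.0173 218.6348] [396.6385 237.2089]
side [257.4003 186.5787] [249.0835 201.5601]
```

Request:
send_rows(
  targets=[
    [[-1, -37, 0, 0.31, 8.5], [-1, -37, 0, 0.31, 8.5], [-1, -37, 0, 0.31, 8.5], [-1, -37, 0, 0.31, 8.5], [-1, -37, 0, 0.31, 8.5], [-1, -37, 0, 0.31, 8.5], [-1, -37, 0, 0.31, 8.5], [-1, -37, 0, 0.31, 8.5], [-1, -37, 0, 0.31, 8.5]],
  ],
)

```text
clock: 3.78
eef_pos: [0.4339, -0.2066, 0.2614]
tool_rot: [-0.135, 0.991, 0.0, -0.0]
ft_force: [-0.0, 0.3, 0.9]
grip_width: 0.0851
```

```bash
python3 - <<'E'
from h import *
np.set_printoptions(precision=4,suppress=True)
o,im=cam('wrist'); save(im,'w2.png'); c=calib('wrist',o); print(o['clock'],o['eef_pos'],o['tool_rot'],o['joint_vel'],o['joint_pos'])
np.savez('w2.npz',p=o['eef_pos'],q=o['tool_rot'])
for t in ['power','units','send','zero']:
    for d in vision.boxes_of('key_%s_top'%t,'wrist')[:3]: print(t,d,ray(c,d['uv'],.043))
I=cv2.cvtColor(im,cv2.COLOR_RGB2BGR)
E
```

```text
3.775 [ 0.4339 -0.2066  0.2614] [-0.1348  0.9909  0.0003 -0.    ] [ 0.0104 -0.0032  0.0006 -0.0009 -0.0016 -0.0008] [-0.4445  0.191   0.0199  1.4     0.0004 -0.7149]
power {'uv': [366.7, 213.5], 'score': 0.85} [ 0.4682 -0.1454  0.043 ]
units {'uv': [322.4, 214.5], 'score': 0.81} [ 0.4819 -0.1907  0.043 ]
send {'uv': [497.0, 188.4], 'score': 0.63} [ 0.4056 -0.0223  0.043 ]
send {'uv': [285.7, 208.7], 'score': 0.57} [ 0.486  -0.2301  0.043 ]
zero {'uv': [241.6, 210.0], 'score': 0.88} [ 0.4999 -0.275   0.043 ]
zero {'uv': [327.8, 212.5], 'score': 0.47} [ 0.4782 -0.1858  0.043 ]
```

View pics/w2.png

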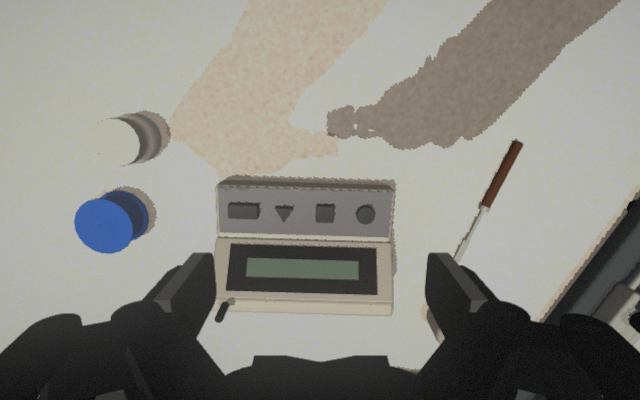

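```bash
python3 - <<'E'
from h import *
np.set_printoptions(precision=4,suppress=True)
d=np.load('w2.npz'); o=dict(eef_pos=d['p'],tool_rot=d['q']); c=calib('wrist',o)
P=[]
for n,uv in dict(power=(366,213.5),units=(325.5,212.5),send=(285,213),zero=(243.5,211)).items():
    p=ray(c,uv,.043); P.append(p); print(n,p,(p-d['p'])*100)
P=np.array(P); v=P[3]-P[0]; print(np.linalg.norm(v),np.degrees(np.arctan2(v[1],v[0])),np.linalg.norm(np.diff(P,axis=0),axis=1))
I=cv2.imread('pics/w2.png'); cv2.imwrite('pics/w2z.png',cv2.resize(I[170:245,210:400],None,fx=4,fy=4,interpolation=cv2.INTER_CUBIC))
E
```

```text
power [ 0.4684 -0.1462  0.043 ] [  3.4489   6.0381 -21.8352]
units [ 0.4788 -0.1881  0.043 ] [  4.4913   1.8404 -21.8352]
send [ 0.4909 -0.2297  0.043 ] [  5.6949  -2.3101 -21.8352]
zero [ 0.5005 -0.2728  0.043 ] [  6.6539  -6.6255 -21.8352]
0.13062841087057295 -75.79753458714158 [0.0433 0.0432 0.0442]
```

View pics/w2z.png

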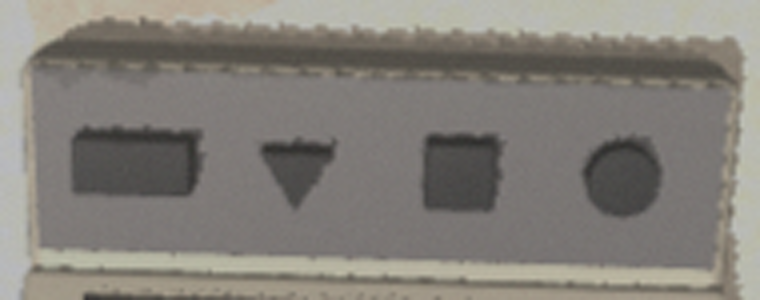

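Request:
send_rows(
  targets=[
    [[3.5, 6.1, -8, -0.02, 0], [3.5, 6.1, -15.5, -0.02, 0], [3.5, 6.1, -18.5, -0.02, 0], [3.5, 6.1, -19.5, -0.02, 0], [3.5, 6.1, -19.5, -0.02, 0], [3.5, 6.1, -19.5, -0.02, 0], [3.5, 6.1, -19.5, -0.02, 0]],
  ],
)

```text
clock: 4.9
eef_pos: [0.4704, -0.1476, 0.0682]
tool_rot: [-0.124, 0.992, -0.001, 0.002]
ft_force: [0.3, -0.4, 0.4]
grip_width: 0.0001
```

```bash
python3 - <<'E'
from h import *
np.set_printoptions(precision=4,suppress=True)
o,im=cam('wrist'); save(im,'w3.png'); c=calib('wrist',o); print(o['clock'],o['eef_pos'],o['tool_rot'],o['ft_force'],o['grip_width'])
E
```

```text
4.9 [ 0.4704 -0.1476  0.0682] [-0.1237  0.9923 -0.0008  0.0018] [ 0.2653 -0.3986  0.3637] 5.4133660288628256e-05
```

View pics/w3.png

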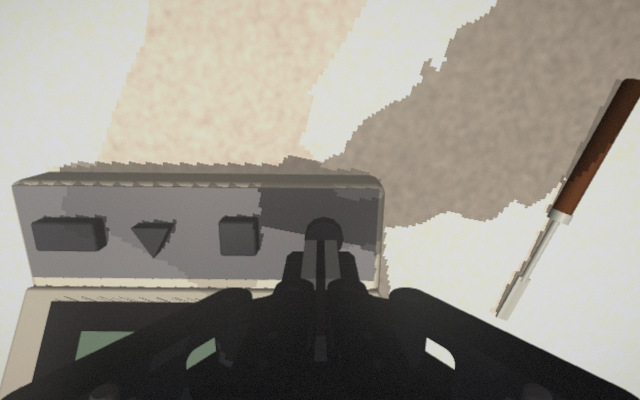

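Request:
send_rows(
  targets=[
    [[-0.1, 0.1, -1.5, 0, 0], [-0.1, 0.1, -2.5, 0, 0], [-0.1, 0.1, -3.0, 0, 0], [-0.1, 0.1, -3.0, 0, 0], [-0.1, 0.1, -3.0, 0, 0]],
  ],
)

```text
clock: 5.58
eef_pos: [0.4683, -0.1463, 0.038]
tool_rot: [-0.124, 0.992, -0.0, 0.001]
ft_force: [-3.6, 2.0, 10.8]
grip_width: -0.0001
```

```bash
python3 - <<'E'
from h import *
np.set_printoptions(precision=4,suppress=True)
o,im=cam('wrist'); save(im,'w4.png'); print(o['clock'],o['eef_pos'],o['ft_force'])
E
```

```text
5.575 [ 0.4683 -0.1463  0.038 ] [-3.6075  2.0474 10.7801]
```

Request:
send_rows(
  targets=[
    [[0, 0, 1.5, 0, 0], [0, 0, 2.5, 0, 0], [1.1, -4.2, 2.5, 0, 0], [1.1, -4.2, 2.5, 0, 0], [1.1, -4.2, 2.0, 0, 0], [1.1, -4.2, 1.0, 0, 0], [1.1, -4.2, 0.3, 0, 0], [1.1, -4.2, 0, 0, 0], [1.1, -4.2, 0, 0, 0], [1.1, -4.2, 0, 0, 0]],
  ],
)

```text
clock: 6.88
eef_pos: [0.4781, -0.1872, 0.0379]
tool_rot: [-0.124, 0.992, 0.0, -0.0]
ft_force: [-5.8, 2.9, 16.2]
grip_width: -0.0001
```

```bash
python3 - <<'E'
from h import *
np.set_printoptions(precision=4,suppress=True)
o,im=cam('wrist'); save(im,'w5.png'); print(o['clock'],o['eef_pos'],o['ft_force'])
E
```

```text
6.875 [ 0.4781 -0.1872  0.0379] [-5.8037  2.8711 16.1524]
```

View pics/w5.png

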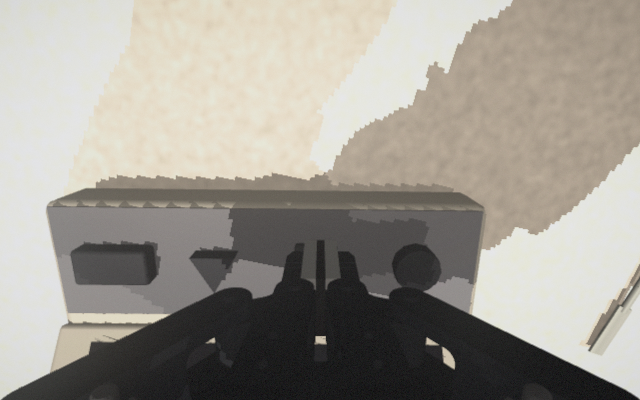

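Request:
send_rows(
  targets=[
    [[0, 0, 1.5, 0, 0], [0, 0, 3.0, 0, 0], [1.1, -4.2, 3.0, 0, 0], [2.2, -8.5, 3.0, 0, 0], [2.2, -8.5, 3.0, 0, 0], [2.2, -8.5, 2.0, 0, 0], [2.2, -8.5, 1.0, 0, 0], [2.2, -8.5, 0.3, 0, 0], [2.2, -8.5, 0, 0, 0], [2.2, -8.5, 0, 0, 0], [2.2, -8.5, 0, 0, 0]],
  ],
)

```text
clock: 8.3
eef_pos: [0.4999, -0.2716, 0.0379]
tool_rot: [-0.124, 0.992, 0.001, -0.0]
ft_force: [-5.3, 4.2, 14.1]
grip_width: -0.0
```

```bash
python3 - <<'E'
from h import *
np.set_printoptions(precision=4,suppress=True)
o,im=cam('wrist'); save(im,'w6.png'); print(o['clock'],o['eef_pos'],o['ft_force'],o['joint_pos'])
E
```

```text
8.3 [ 0.4999 -0.2716  0.0379] [-5.3191  4.2303 14.0674] [-0.498   0.5279 -0.1018  0.9425  0.0006 -0.7472]
```

View pics/w6.png

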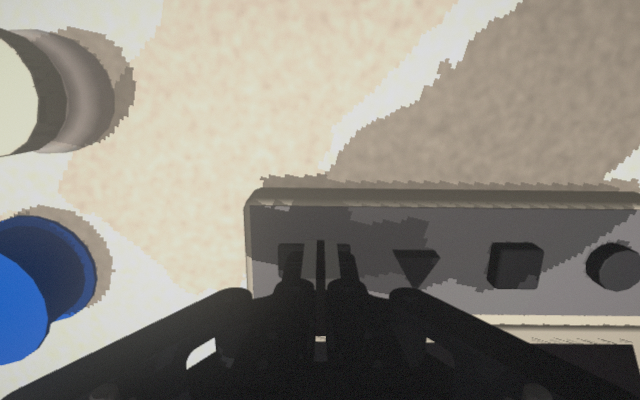

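Request:
send_rows(
  targets=[
    [[0, 0, 3, 0, 0], [0, 0, 9, 0, 0], [0, 6, 12, 0, 8.5], [0, 45.2, 12, -0.43, 8.5], [0, 45.2, 12, -0.43, 8.5], [0, 45.2, 12, -0.43, 8.5], [0, 45.2, 12, -0.43, 8.5], [0, 45.2, 12, -0.43, 8.5], [0, 45.2, 12, -0.43, 8.5], [0, 45.2, 12, -0.43, 8.5], [0, 45.2, 12, -0.43, 8.5], [0, 45.2, 12, -0.43, 8.5]],
  ],
)

```text
clock: 9.85
eef_pos: [0.5002, 0.1787, 0.1559]
tool_rot: [0.091, 0.996, -0.0, -0.0]
ft_force: [-0.1, -0.3, 0.8]
grip_width: 0.0851
```

```bash
python3 - <<'E'
from h import *
np.set_printoptions(precision=4,suppress=True)
o,im=cam('wrist'); save(im,'w7.png'); c=calib('wrist',o); print(o['clock'],o['eef_pos'],o['tool_rot'],o['joint_pos'],o['joint_vel'],o['ft_force'])
np.savez('w7.npz',p=o['eef_pos'],q=o['tool_rot'])
print(proj(c,[.4993,.1808,.098]),proj(c,[.4866,.2176,.038]))
E
```

```text
9.85 [0.5002 0.1787 0.1559] [ 0.0906  0.9959 -0.0004 -0.0004] [ 0.3433  0.3465 -0.0503  1.175  -0.0005  0.5247] [-0.0251 -0.0075 -0.0029  0.0005  0.0013  0.0018] [-0.0901 -0.3494  0.7658]
[323.7091 216.1507] [368.7643 166.0349]
```

View pics/w7.png

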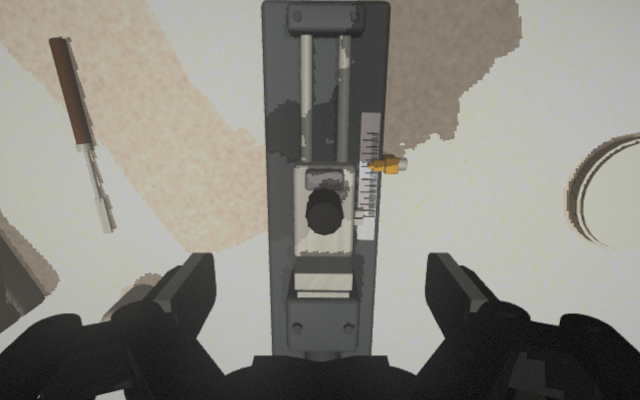

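```bash
python3 - <<'E'
from h import *
s=calib('scene'); w=calib('side')
print(ray(s,(316.3,234.5),0.0),ray(w,(324,233),0.0))
E
```

```text
[ 5.87860628e-01 -2.70974151e-04  0.00000000e+00] [ 0.57614711 -0.01106862  0.        ]
```

Request:
send_rows(
  targets=[
    [[-0.1, 0.1, -3, 0, 6], [-0.1, 0.1, -6, 0, 6], [-0.1, 0.1, -8, 0, 6], [-0.1, 0.1, -8.8, 0, 6], [-0.1, 0.1, -8.8, 0, 6], [-0.1, 0.1, -8.8, 0, 6]],
  ],
)

```text
clock: 10.65
eef_pos: [0.5007, 0.1799, 0.0693]
tool_rot: [0.091, 0.996, 0.0, 0.001]
ft_force: [-0.5, -0.0, -0.1]
grip_width: 0.0597
```

```bash
python3 - <<'E'
from h import *
np.set_printoptions(precision=4,suppress=True)
o,im=cam('wrist'); save(im,'w8.png'); c=calib('wrist',o); print(o['clock'],o['eef_pos'],o['tool_rot'],o['joint_vel'],o['ft_force'],o['grip_width'])
E
```

```text
10.65 [0.5007 0.1799 0.0693] [0.0911 0.9958 0.0004 0.0008] [ 0.0063 -0.0046  0.003  -0.0018  0.0018  0.0004] [-0.509  -0.0248 -0.0587] 0.05972351179515871
```

View pics/w8.png

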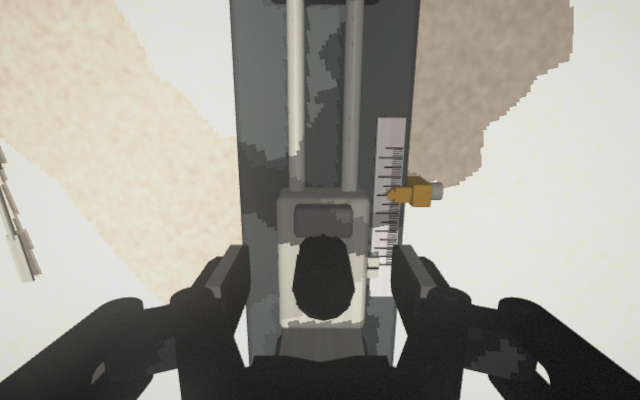

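Request:
send_rows(
  targets=[
    [[0, 0, -0.1, 0, 1.0], [0, 0, -0.1, 0, 1.0], [0, 0, -0.1, 0, 1.0], [0, 0, -0.1, 0, 0.5], [0, 0, -0.1, 0, 0.5]],
  ],
)

```text
clock: 11.32
eef_pos: [0.5001, 0.181, 0.0679]
tool_rot: [0.09, 0.996, 0.001, 0.0]
ft_force: [-2.1, 5.5, 4.3]
grip_width: 0.0201
```

```bash
python3 - <<'E'
from h import *
np.set_printoptions(precision=4,suppress=True)
o,im=cam('wrist'); save(im,'w9.png'); c=calib('wrist',o); print(o['clock'],o['eef_pos'],o['tool_rot'],o['joint_vel'],o['ft_force'],o['grip_width'])
np.savez('w9.npz',p=o['eef_pos'],q=o['tool_rot'])
I=cv2.cvtColor(im,cv2.COLOR_RGB2BGR); cv2.imwrite('pics/w9z.png',cv2.resize(I[110:310,280:460],None,fx=3,fy=3,interpolation=cv2.INTER_CUBIC))
E
```

```text
11.325 [0.5001 0.181  0.0679] [0.0904 0.9959 0.001  0.0004] [-0.001   0.0006 -0.0007  0.0004  0.0015  0.0012] [-2.0663  5.4809  4.3209] 0.020110893981486484
```

View pics/w9z.png

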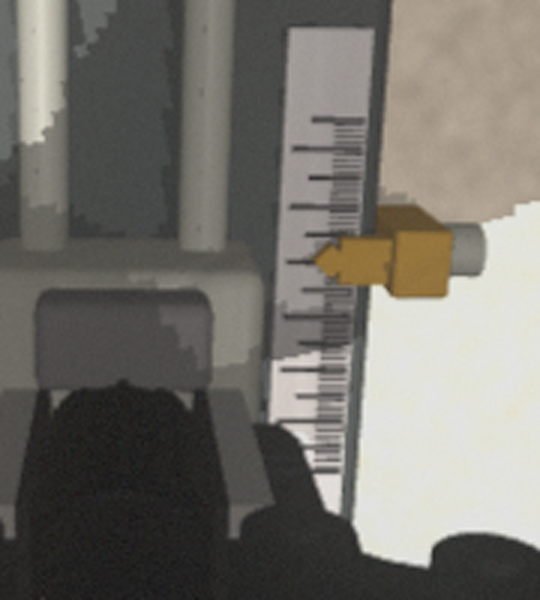

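```bash
python3 - <<'E'
import cv2
I=cv2.imread('pics/w8.png'); cv2.imwrite('pics/w8z.png',cv2.resize(I[175:295,345:445],None,fx=5,fy=5,interpolation=cv2.INTER_CUBIC))
I=cv2.imread('pics/w7.png'); cv2.imwrite('pics/w7z.png',cv2.resize(I[145:245,330:420],None,fx=6,fy=6,interpolation=cv2.INTER_CUBIC))
E
```

```text
(no output)
```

View pics/w8z.png

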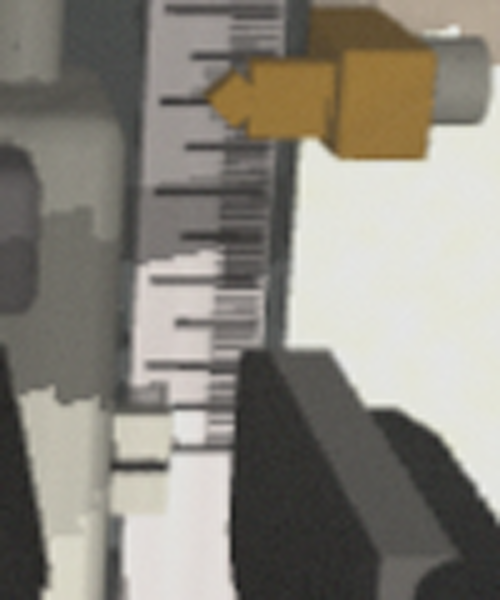

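View pics/w7z.png

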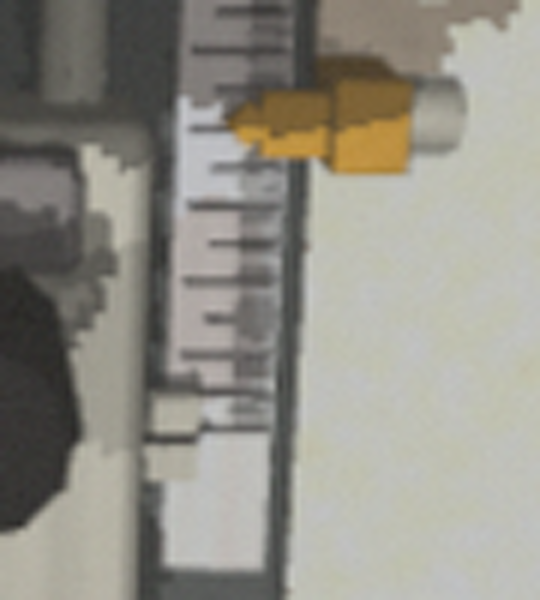

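```bash
python3 - <<'E'
from h import *
np.set_printoptions(precision=4,suppress=True)
a=-.187; gx=np.array([np.cos(a),np.sin(a),0]); gy=np.array([-np.sin(a),np.cos(a),0])
d=np.load('w1.npz'); d7=np.load('w7.npz')
V=[('w1',d['p'],d['q'],(290+355/5,160+385/5),(372.4,205.2)),('w7',d7['p'],d7['q'],(358.7,218),(368,165.3)),
('w8',np.array([0.5007,0.1799,0.0693]),np.array([0.0911,0.9958,0.0004,0.0008]),(373,268),(387,194.8))]
for n,p,q,up,ui in V:
    c=calib('wrist',dict(eef_pos=p,tool_rot=q))
    P=ray(c,up,.036)
    for zi in (.034,.036,.038):
        Ix=ray(c,ui,zi); print(n,zi,P,Ix,(P-Ix)@gx,(P-Ix)@gy)
# scale ticks in w8: 0 tick and 40 tick
for n,p,q,up,ui in V[1:]:
    c=calib('wrist',dict(eef_pos=p,tool_rot=q))
    t=[(330+225/6,145+428/6),(330+215/6,145+128/6)] if n=='w7' else [(345+190/5,175+448/5),(345+180/5,175+101/5)]
    A=[ray(c,u,.0305) for u in t]; print(n,'0-40 tick len',(A[0]-A[1])@gx, 'pointer rel 0',(ray(c,up,.036)-A[0])@gx,[(ray(c,ui,z)-A[0])@gx for z in (.034,.038)])
E
```

```text
w1 0.034 [0.5235 0.2051 0.036 ] [0.4878 0.2181 0.034 ] 0.03748067124213879 -0.006077454715473593
w1 0.036 [0.5235 0.2051 0.036 ] [0.4872 0.2178 0.036 ] 0.03802826724671388 -0.005685889740531313
w1 0.038 [0.5235 0.2051 0.036 ] [0.4866 0.2175 0.038 ] 0.03857586325128904 -0.005294324765589051
w7 0.034 [0.5261 0.2041 0.036 ] [0.4868 0.2175 0.034 ] 0.04117793719746738 -0.0058261981512205425
w7 0.036 [0.5261 0.2041 0.036 ] [0.4864 0.2173 0.036 ] 0.04153733316659402 -0.005553799620678733
w7 0.038 [0.5261 0.2041 0.036 ] [0.486  0.2171 0.038 ] 0.04189672913572067 -0.005281401090136951
w8 0.034 [0.5258 0.2043 0.036 ] [0.4869 0.2175 0.034 ] 0.040632012127049796 -0.005764597522599323
w8 0.036 [0.5258 0.2043 0.036 ] [0.4863 0.2173 0.036 ] 0.04117037119964411 -0.005370708604985984
w8 0.038 [0.5258 0.2043 0.036 ] [0.4857 0.217  0.038 ] 0.04170873027223836 -0.004976819687372655
w7 0-40 tick len 0.040174407872207205 pointer rel 0 -0.000431557154642042 [np.float64(-0.041609494352109415), np.float64(-0.04232828629036271)]
w8 0-40 tick len 0.04013098297659465 pointer rel 0 -0.000670280022248226 [np.float64(-0.04130229214929802), np.float64(-0.042379010294486597)]
```

Request:
send_rows(
  targets=[
    [[-0.4, 0.07, 0, 0, 0.5], [-1.0, 0.19, 0, 0, 0.5], [-1.7, 0.32, 0, 0, 0.5], [-2.4, 0.45, 0, 0, 0.5], [-3.1, 0.58, 0, 0, 0.5], [-3.6, 0.68, 0, 0, 0.5], [-3.9, 0.74, 0, 0, 0.5], [-4.05, 0.77, 0, 0, 0.5], [-4.05, 0.77, 0, 0, 0.5], [-4.05, 0.77, 0, 0, 0.5], [-4.05, 0.77, 0, 0, 0.5]],
  ],
)

```text
clock: 12.75
eef_pos: [0.4637, 0.1881, 0.0679]
tool_rot: [0.091, 0.996, 0.001, 0.004]
ft_force: [9.1, 3.3, -3.8]
grip_width: 0.0204
```

```bash
python3 - <<'E'
from h import *
np.set_printoptions(precision=4,suppress=True)
o,im=cam('wrist'); save(im,'w10.png'); print(o['clock'],o['eef_pos'],o['tool_rot'],o['joint_vel'],o['ft_force'],o['grip_width'])
np.savez('w10.npz',p=o['eef_pos'],q=o['tool_rot'])
a=-.187; gx=np.array([np.cos(a),np.sin(a),0]); print((o['eef_pos']-np.load('w9.npz')['p'])@gx)
I=cv2.cvtColor(im,cv2.COLOR_RGB2BGR); cv2.imwrite('pics/w10z.png',cv2.resize(I[110:310,280:460],None,fx=3,fy=3,interpolation=cv2.INTER_CUBIC))
for n in ['scene','side']:
    _,im=cam(n); I=cv2.cvtColor(im,cv2.COLOR_RGB2BGR); k=proj(calib(n),[.487,.21,.05]).astype(int)
    cv2.imwrite('pics/%s10z.png'%n,cv2.resize(I[k[1]-40:k[1]+40,k[0]-50:k[0]+50],None,fx=7,fy=7,interpolation=cv2.INTER_CUBIC))
E
```

```text
12.75 [0.4637 0.1881 0.0679] [0.0912 0.9958 0.0006 0.0042] [-0.0002  0.0002  0.0011 -0.0012  0.0009  0.0002] [ 9.0826  3.3231 -3.7631] 0.020382815033559584
-0.03708909701830461
```

View pics/w10z.png

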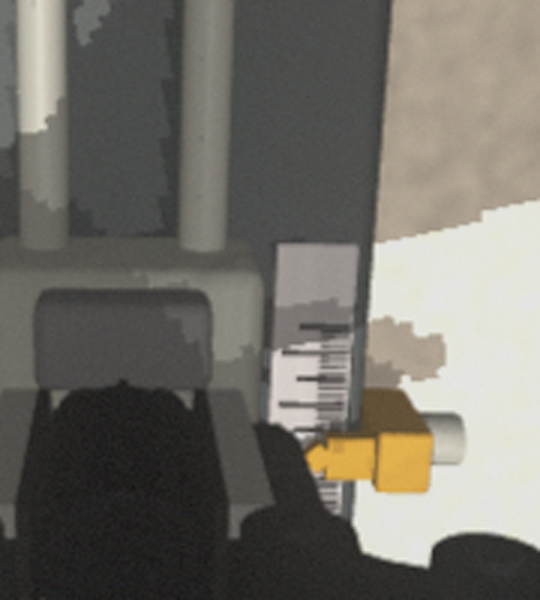

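View pics/side10z.png

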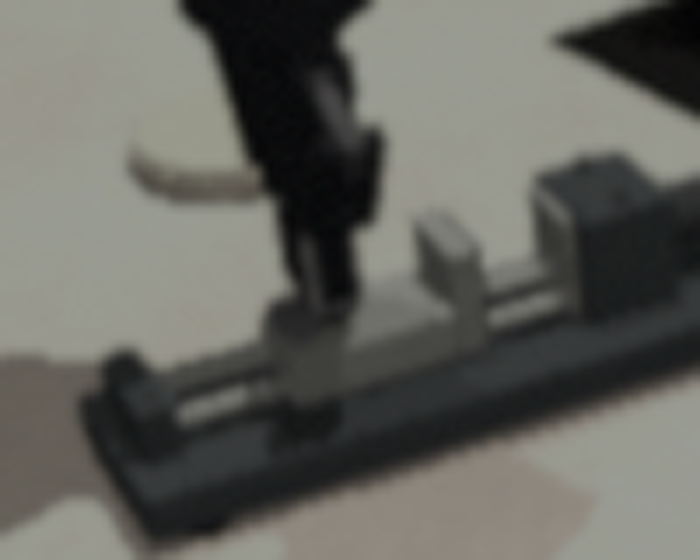

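View pics/scene10z.png

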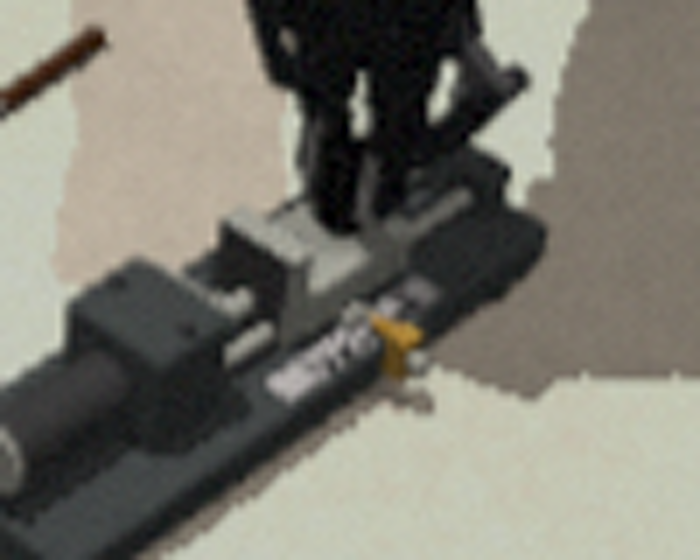

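Request:
send_rows(
  targets=[
    [[-0.2, 0.04, 0, 0, 0.5], [-0.44, 0.08, 0, 0, 0.5], [-0.44, 0.08, 0, 0, 0.5], [-0.44, 0.08, 0, 0, 0.5], [-0.44, 0.08, 0, 0, 0.5], [-0.44, 0.08, 0, 0, 0.5]],
  ],
)

```text
clock: 13.65
eef_pos: [0.4595, 0.1889, 0.068]
tool_rot: [0.091, 0.996, 0.001, 0.004]
ft_force: [9.4, 2.8, -3.8]
grip_width: 0.0203
```

```bash
python3 - <<'E'
from h import *
np.set_printoptions(precision=4,suppress=True)
o,im=cam('wrist'); save(im,'w11.png'); print(o['clock'],o['eef_pos'],o['tool_rot'],o['joint_vel'],o['ft_force'],o['grip_width'])
np.savez('w11.npz',p=o['eef_pos'],q=o['tool_rot'])
a=-.187; gx=np.array([np.cos(a),np.sin(a),0]); print((o['eef_pos']-np.load('w9.npz')['p'])@gx)
I=cv2.cvtColor(im,cv2.COLOR_RGB2BGR); cv2.imwrite('pics/w11z.png',cv2.resize(I[170:310,340:460],None,fx=4,fy=4,interpolation=cv2.INTER_CUBIC))
n='scene'
_,im=cam(n); save(im,'scene11.png'); I=cv2.cvtColor(im,cv2.COLOR_RGB2BGR); k=proj(calib(n),[.487,.21,.05]).astype(int); print(k)
cv2.imwrite('pics/%s11z.png'%n,cv2.resize(I[k[1]-20:k[1]+20,k[0]-25:k[0]+25],None,fx=14,fy=14,interpolation=cv2.INTER_CUBIC))
cc=calib(n); print(proj(cc,[.4862,.2172,.037]),proj(cc,[.4862-.0059*.186,.2172-.0059*.98,.036]))
E
```

```text
13.65 [0.4595 0.1889 0.068 ] [0.0912 0.9958 0.0006 0.0044] [ 0.0009 -0.0013  0.0008  0.0011 -0.     -0.0002] [ 9.4217  2.8075 -3.8355] 0.020297361467760077
-0.041365263366502425
[394 233]
[396.5409 237.3424] [394.9097 236.5817]
```

View pics/w11z.png

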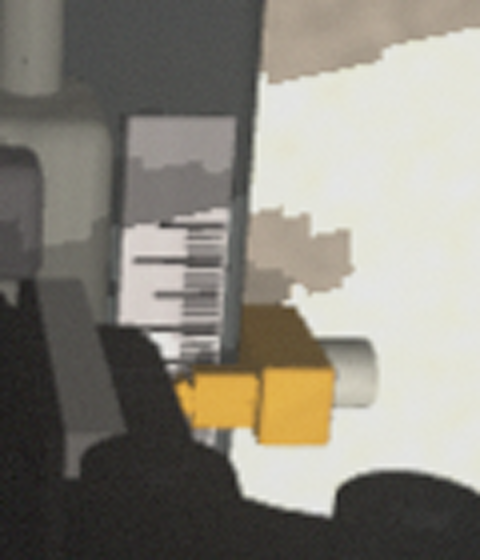

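View pics/scene11z.png

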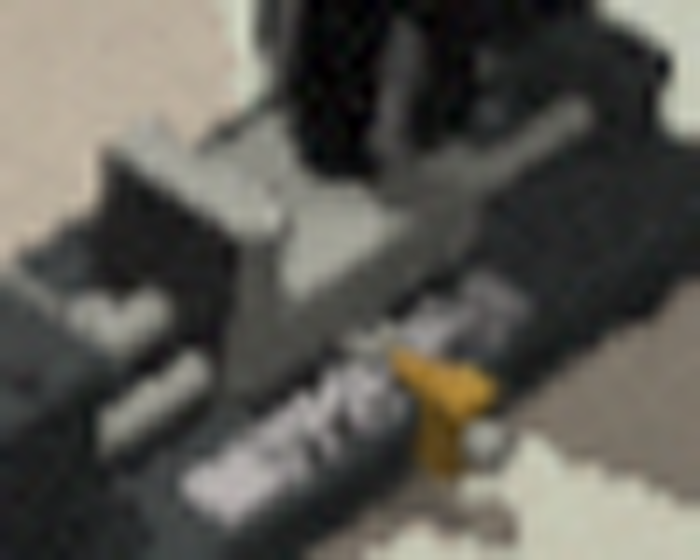

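```bash
python3 - <<'E'
from h import *
o=bot.get_obs(); print(o['clock'],o['eef_pos'],o['ft_force'],o['grip_width']); print(bot.job_done())
E
```

```text
13.75 [0.45951098 0.18887325 0.06793617] [ 8.54510529  2.70348965 -3.65920471] 0.020117018083449848
the job is handed in; nothing more can be done
None
```

I pressed power, then units, then zero with the jaws still shut, and left the send key alone. I then gripped the black knob, drew the jaw out slowly to the brass index, and handed in the job at 13.75 s while still holding it there.

**Keys:** all three bottomed at a tip height of about 38 mm, with 11–16 N on the wrist. I did not photograph the keys after the last press, so I am assuming they sprang back up.

**Jaw position:** I measured the needed travel at about 41–42 mm from two close wrist pictures, and the tool moved 41.4 mm. An earlier, coarser picture read 38–39 mm, and I put that down to misreading the pointer line. The knob did not slip in the pads as far as the pictures show. In the final scene picture the pointer plate stands level with the index to within about 0.5 mm. The fingers hide the pointer line in the last wrist picture, so that check is indirect.

**Holding:** at the end the spring was pulling about 9 N on the fingers, the opening was steady at 20 mm, and the arm was still. I noticed no contact with the other things on the bench, but did not re-measure their positions.

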